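# Slide a full tube rack into its dock

## Task

Push the full tube rack along the bench into the blue dock until it stands fully home against the dock's end stop, square in the dock and upright. Push it steadily and low, on its grey foam base, never on the tubes, so that it slides and does not tip; do not lift it or fling it. Leave everything else on the bench where it is, and finish clear of the rack.

Things in the scene. Friction and masses are not known exactly. Their poses are not given: they have to be found in the camera images.
- rack: Rack of red-capped tubes, 0.6-1.2 kg. Grey foam base 82 (x) by 118 (y) by 30 mm high; tubes to 101 mm tall, set back 4 mm from its sides. A gripper held upright beside it can hit the tubes: lean it back. Slides at 3-9 N pushed on the base; tips if pushed at the caps. Origin: centre of underside. x: short way, the way to push (world -y within 0.35 rad at start); z up.
- dock: Blue U on the bench, fixed: end stop and two side rails 18 mm high, 9 mm thick; 130 mm wide inside, no floor plate. Origin: where the centre of the rack's underside is when home. x points from mouth to stop (world -y within 0.2 rad); stop face at x = +41.5 mm, straight rails x = -20 to +44 mm, then lips flaring to about 150 mm wide at x = -57 mm. y across, z up.
- amber_bottle: Bystander: brown bottle with black cap, 48 mm diameter, 95 mm tall; origin at the centre of its underside, z up.
- small_bottle: Bystander: brown bottle with white cap, 36 mm diameter, 75 mm tall; origin at the centre of its underside, z up.
- red_cup: Bystander: specimen cup with dark red lid, 53 mm diameter, 59 mm tall; origin at the centre of its underside, z up.
- timer: Bystander: white timer 62 x 62 x 22 mm; origin at the centre of its underside.
- slide_box: Bystander: blue lidded box 84 x 62 x 40 mm; origin at the centre of its underside.
- forceps: Bystander: metal forceps lying flat, 130 x 12 x 10 mm, long along its x; origin at the centre of its underside.
- red_marker: Bystander: white marker with red cap lying flat, 130 x 14 x 15 mm, long along its x; origin at the centre of its underside.

How it is judged:
By the outcome, as a careful person would: the job done as asked, in the order asked, and still so for the second after the job is handed in, with the robot touching nothing.
It also fails if it takes over 58 s, if anything falls off the work surface, if the arm or the gripper's body presses on something with over 40 N, if the wrist force passes 120 N, or if a joint passes its speed limit or range.

## Robot

A 6-joint arm with a two-finger parallel gripper is mounted at the origin on a cart in front of the work surface, level with it; the furniture and walls round the work are solid. World frame = base frame: x ahead of the robot, y to its left, z up, the work surface at z = 0. Lengths are in m, angles in rad, forces in N, time in s.
With the tool pointing down it reaches from about 0.35 to 0.975 m from the base axis. Payload 7.1 kg.
Tool frame: the origin (TCP) lies at the very end of the fingers, on their centre line; the grasp point (between the pads) lies 19 mm behind it; z points along the fingers, y is the direction in which the jaws open and shut (so a half turn about z gives the same grasp; the last joint's range is limited). The gripper opens to 88 mm and grips with 3 to 60 N. Pads are 20 mm wide; open, the fingers measure 115 mm over their backs; the gripper's body (75 mm by 178 mm) begins 61 mm behind the grasp point.
Start: joints at [-1.204, 0.423, 1.63, -0, 1.089, -0.019], TCP at [0.235, -0.579, 0.223] pointing down, gripper open.
Joint ranges: [-3, 3], [-0.9, 2.11], [0.09, 2.58], [-1.31, 4.45], [0.11, 2.69], [-2.54, 2.54]. Speed limits (rad/s): [2.39, 2.39, 3.01, 3.14, 3.14, 3.14].

## Interface

Orientations are given as a 3x3 rotation matrix whose columns are the frame's x, y, z axes.
In Python, from workcell import state, grab_frame, camera_model, sign_off gives the robot as it stands. The module is installed in compiled form; this text tells all that it offers.
- The arm moves only by the shell command python3 -m inch 'ROWS'. ROWS is JSON, a list of rows, each a list of 5 numbers: the opening, from -1 (shut) to 1 (fully open), then the shift along the world's x, y, z in cm, then the turn about the world's z in rad. A call has 1 to 8 rows; each row shifts and turns the commanded pose from where the row before left it; what a row does not reach is not made up. A row lasts 1/10 s, in which the tool goes at most 50 mm and 8.59 degrees, less where a joint would pass 70% of its speed; a pose out of reach is approached as far as the arm can. A call with a gripper value outside its range is refused whole. The fingers move at their own pace and stop on an object; the grip force is fixed at half the most. Time passes only in rows, so rows that do not move let the fingers close. It gives the time, the measured TCP pose, the force and the opening at its end, in the units of the state.
- state(): the state, without advancing time (a new reading comes with each control period).
- grab_frame(name): name is "scene" or "side" or "wrist"; returns the picture (384x512x3 uint8, blue, green, red); there is no depth.
- camera_model(name): a dict with "camera_matrix" (3x3 intrinsics, pixels), "D" ([k1, k2, p1, p2, k3] as OpenCV has them; the pictures are not rectified), "extrinsics" (4x4, takes a point from world to camera coordinates); the wrist camera has in their place "T_tool_cam" (4x4, takes a point from camera to tool coordinates, whose origin is the TCP and whose axes are the flange's). Camera axes: x right, y down, z forward; pixel columns grow to the right and rows downward; lengths in m; the calibration is good to about 2 mm. A picture is of the moment at which its call begins: read the wrist's pose just before it. camera_model takes no time and is no camera call.
- sign_off(): hands the job in, once; it reports no verdict.
The state is a dict: "t": time; "qpos": joint angles; "joint_vel": joint speeds; "joint_efforts": joint torques, N m; "tcp_pos": TCP position; "eef_rot": TCP orientation; "wrist_force": force on the tool from outside, world axes, zero at the start; "moment": the same for the moment, N m; "grip_width": finger opening in m.
Only numpy, scipy, OpenCV 4.12 (cv2) and the standard library are available. Lean on these libraries where they do the work, as an engineer would, in place of code of your own. Each camera call takes 0.05 s, during which the arm holds its last target.

## Working session

There is one attempt and no reset: what is moved stays moved. The work goes in short steps, Python scripts to look and compute and a shell command to move; the robot and the scene stay as the last step left them, time stands still between calls to the robot, and variables do not carry over. Pictures are saved under pics/ and viewed, and the job is handed in when it is done.

```bash
mkdir -p pics; python3 - <<'E'
from workcell import state, grab_frame, camera_model
import cv2
s=state(); print({k:(v if not hasattr(v,'round') else v) for k,v in s.items()})
for n in ["scene","side","wrist"]:
    cv2.imwrite(f"pics/{n}0.png",cv2.resize(grab_frame(n),(800,600),interpolation=cv2.INTER_CUBIC)); print(n,camera_model(n))
E
```

```text
{'t': 0.0, 'qpos': array([-1.20398163e+00,  4.23837683e-01,  1.63069584e+00, -2.54387412e-05,
        1.08860566e+00, -1.89683768e-02]), 'joint_vel': array([ 0.00067359, -0.00143459,  0.00114893, -0.00042466,  0.000167  ,
       -0.00064556]), 'joint_efforts': array([ 2.31055543e-03, -5.44612384e+01, -2.73663872e+01,  6.45213830e-02,
        2.27289641e-02, -1.05908914e-04]), 'tcp_pos': array([ 0.23501109, -0.57852329,  0.22190138]), 'eef_rot': array([[ 9.26499613e-01,  3.76295278e-01, -5.75691993e-04],
       [ 3.76295718e-01, -9.26498501e-01,  1.43556209e-03],
       [ 6.81746536e-06, -1.54667815e-03, -9.99998804e-01]]), 'wrist_force': array([-0.46753636,  0.94955004,  0.0621047 ]), 'moment': array([-0.01117647,  0.01214885,  0.00239302]), 'grip_width': 0.0879877156672723}
scene {'camera_matrix': array([[409.00008545,   0.        , 256.6995259 ],
       [  0.        , 409.00008545, 187.15378493],
       [  0.        ,   0.        ,   1.        ]]), 'D': array([0.00344215, 0.        , 0.        , 0.        , 0.        ]), 'extrinsics': array([[ 0.70279063, -0.71138647, -0.00382395, 
[... 629 characters left out ...]
61881507,  1.31077625],
       [ 0.        ,  0.        ,  0.        ,  1.        ]])}
wrist {'camera_matrix': array([[344.60204278,   0.        , 257.50810352],
       [  0.        , 344.60204278, 191.84561004],
       [  0.        ,   0.        ,   1.        ]]), 'D': array([-0.10682177,  0.        ,  0.        ,  0.        ,  0.        ]), 'T_tool_cam': array([[-1.30807557e-03, -9.64382320e-01, -2.64509036e-01,
         7.37333016e-02],
       [ 9.99999136e-01, -1.22778172e-03, -4.68881723e-04,
         9.30986924e-04],
       [ 1.27421885e-04, -2.64509421e-01,  9.64383093e-01,
        -1.61556520e-01],
       [ 0.00000000e+00,  0.00000000e+00,  0.00000000e+00,
         1.00000000e+00]])}
```

View pics/scene0.png

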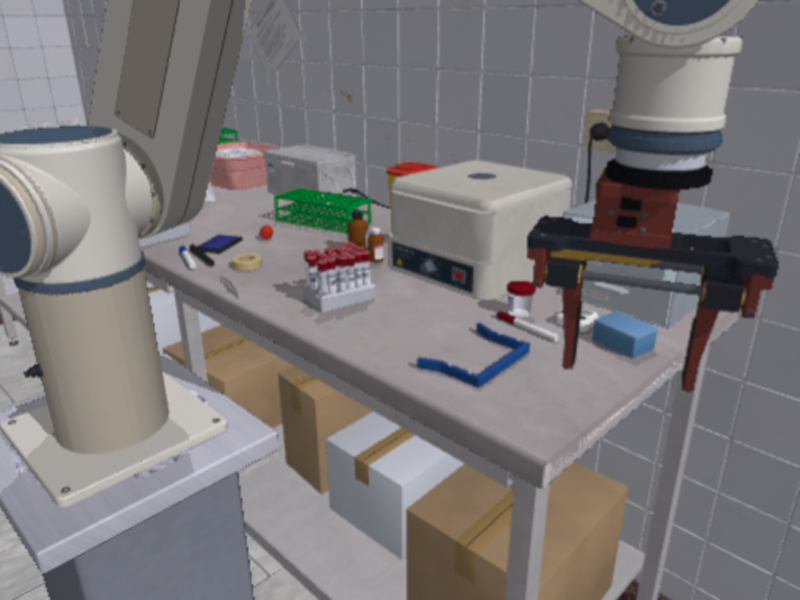

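View pics/side0.png

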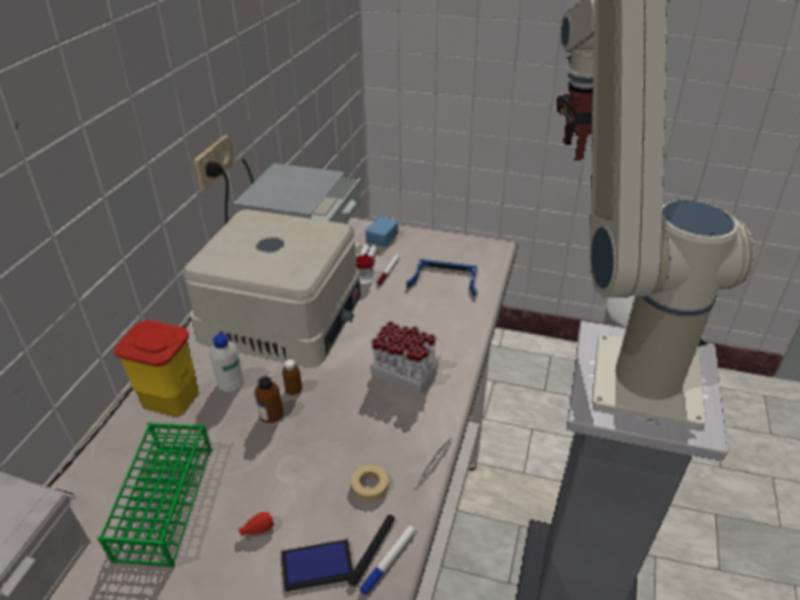

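View pics/wrist0.png

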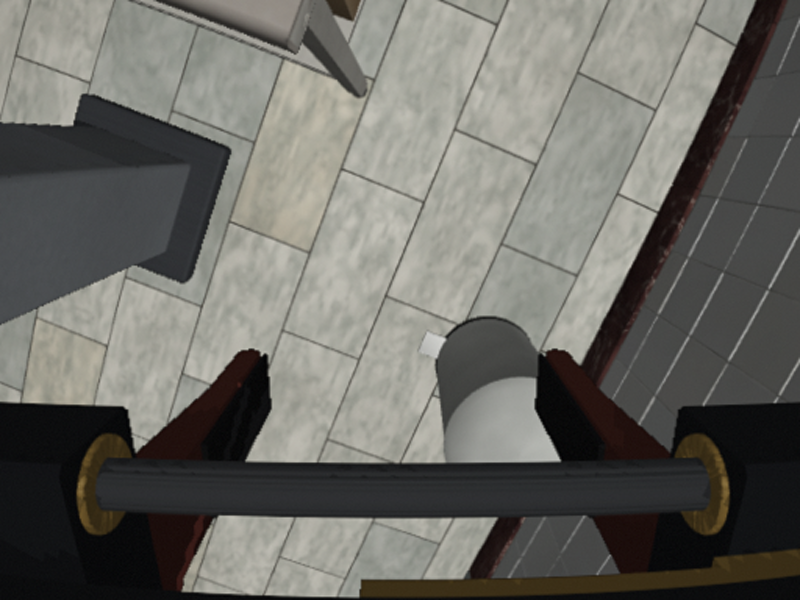

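The scene view shows the rack near (340,285) and the dock U near (475,355), its mouth facing the rack. The bottles stand beyond the rack and the arm isn't hiding either one. I'll enlarge both for measurement.

```bash
cat > h.py <<'E'
import numpy as np, cv2
from workcell import state, grab_frame, camera_model
def ray(n,uv,z):
    m=camera_model(n); K=m["camera_matrix"]; E=m["extrinsics"]
    p=cv2.undistortPoints(np.array([[uv]],float),K,m["D"])[0,0]
    R=E[:3,:3]; c=-R.T@E[:3,3]; d=R.T@np.array([p[0],p[1],1]); return c+d*(z-c[2])/d[2]
def proj(n,P):
    m=camera_model(n); E=m["extrinsics"]
    return cv2.projectPoints(np.array(P,float).reshape(-1,3),cv2.Rodrigues(E[:3,:3])[0],E[:3,3],m["camera_matrix"],m["D"])[0][:,0]
def crop(img,fn,x0,y0,w,h,s):
    cv2.imwrite("pics/"+fn,cv2.resize(img[y0:y0+h,x0:x0+w],None,fx=s,fy=s,interpolation=cv2.INTER_CUBIC))
E
python3 - <<'E'
from h import *
a=grab_frame("scene"); cv2.imwrite("pics/rawscene.png",a)
b=grab_frame("side"); cv2.imwrite("pics/rawside.png",b)
crop(a,"c1.png",180,140,170,120,4.7)   # scene rack+dock
crop(a,"c2.png",330,100,170,160,3.7)
crop(b,"c3.png",220,150,100,110,5.4)   # side
E
```

```text
(no output)
```

View pics/c1.png

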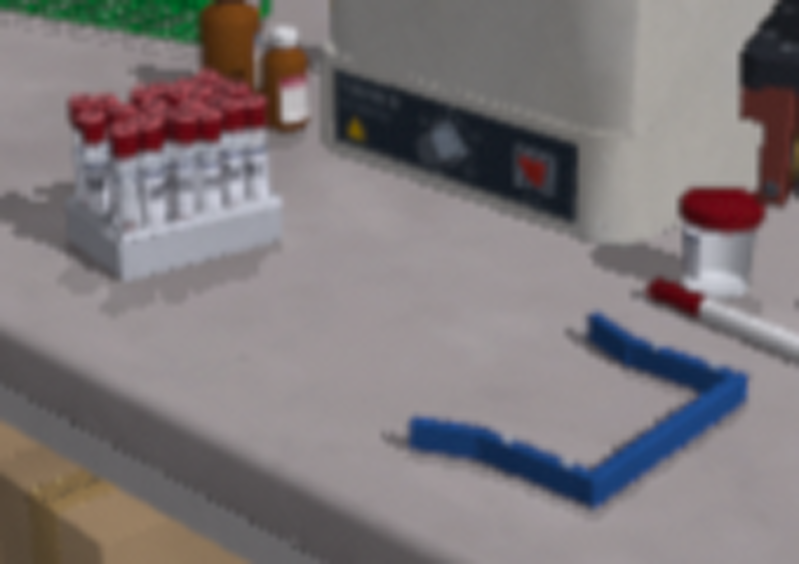

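View pics/c2.png

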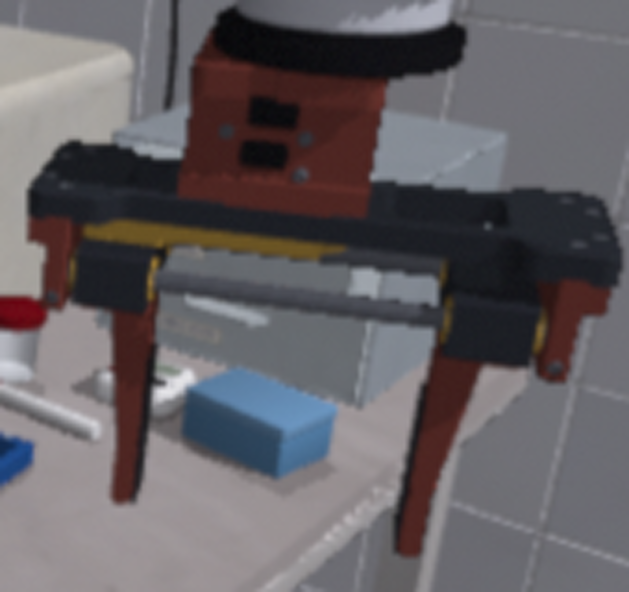

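View pics/c3.png

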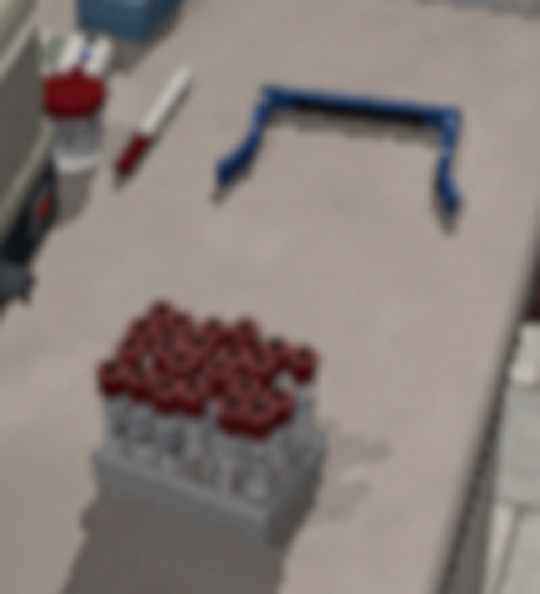

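```bash
cat > fit.py <<'E'
from h import *
from scipy.optimize import least_squares
def T(p,P):
    P=np.array(P,float)/1000; a=p[2]; ex=np.array([np.cos(a),np.sin(a),0]); ey=np.array([-np.sin(a),np.cos(a),0])
    return np.array([p[0],p[1],0])+P[:,:1]*ex+P[:,1:2]*ey+P[:,2:]*[0,0,1]
def fit(obs,p0):
    def f(p):
        r=[]
        for n,o in obs.items():
            if o: r.append((proj(n,T(p,[q[0] for q in o]))-np.array([q[1] for q in o])).ravel())
        return np.concatenate(r)
    s=least_squares(f,p0,loss="soft_l1"); return s.x,f(s.x).reshape(-1,2)
E
cat > m1.py <<'E'
from fit import *
sc=lambda u,v:(180+u/4.7-.4,140+v/4.7-.4); sd=lambda u,v:(220+u/5.4-.4,150+v/5.4-.4)
rack={"scene":[((41,-59,0),sc(122,280)),((-41,-59,0),sc(69,245)),((41,59,0),sc(281,240)),((41,59,30),sc(281,202)),((-41,-59,30),sc(69,208)),((41,-59,30),sc(122,242))],
"side":[((-41,-59,0),sd(275,545)),((-41,59,0),sd(97,488)),((-41,59,30),sd(97,455)),((41,-59,30),sd(323,432))]}
dock={"scene":[((50.5,-74,0),sc(595,507)),((50.5,74,18),sc(746,376)),((50.5,74,0),sc(743,402))],
"side":[((50.5,74,18),sd(263,87)),((50.5,-74,18),sd(460,110))]}
for nm,o in (("rack",rack),("dock",dock)):
    p,r=fit(o,[.5,0.,-1.57]); print(nm,p.round(4),"yaw err",round(p[2]+np.pi/2,3)); print(r.round(1).tolist())
    if nm=="rack": R=p
    else: D=p
a=cv2.imread("pics/rawscene.png"); b=cv2.imread("pics/rawside.png")
S=4
for n,im,(x0,y0,w,h),fn in (("scene",a,(180,140,200,120),"o1.png"),("side",b,(220,140,110,120),"o2.png")):
    big=cv2.resize(im[y0:y0+h,x0:x0+w],None,fx=S,fy=S,interpolation=cv2.INTER_CUBIC)
    def line(P,c): 
        q=(proj(n,P)-[x0,y0]+.5)*S-.5
        cv2.polylines(big,[q.round().astype(int)],False,c,1)
    for z in (0,30): line(T(R,[(41,59,z),(41,-59,z),(-41,-59,z),(-41,59,z),(41,59,z)]),(0,255,0))
    line(T(R,[(37,55,101),(37,-55,101),(-37,-55,101),(-37,55,101),(37,55,101)]),(0,255,255))
    for z in (0,18):
        line(T(D,[(-57,-75,z),(-20,-65,z),(41.5,-65,z),(41.5,65,z),(-20,65,z),(-57,75,z)]),(0,255,0))
        line(T(D,[(50.5,-74,z),(50.5,74,z)]),(0,0,255))
    cv2.imwrite("pics/"+fn,big)
E
python3 m1.py
```

```text
rack [ 0.4887  0.1179 -1.7522] yaw err -0.181
[[0.6, 1.4], [-0.9, -0.3], [0.8, 0.5], [0.7, -0.4], [-1.5, -1.5], [0.1, 0.1], [-0.3, 1.5], [-0.1, 0.3], [-0.4, -0.3], [1.9, -0.4]]
dock [ 0.4885 -0.2268 -1.49  ] yaw err 0.081
[[-0.4, 0.8], [0.1, -1.0], [0.2, -0.3], [-0.3, -0.3], [0.2, -0.3]]
```

View pics/o1.png

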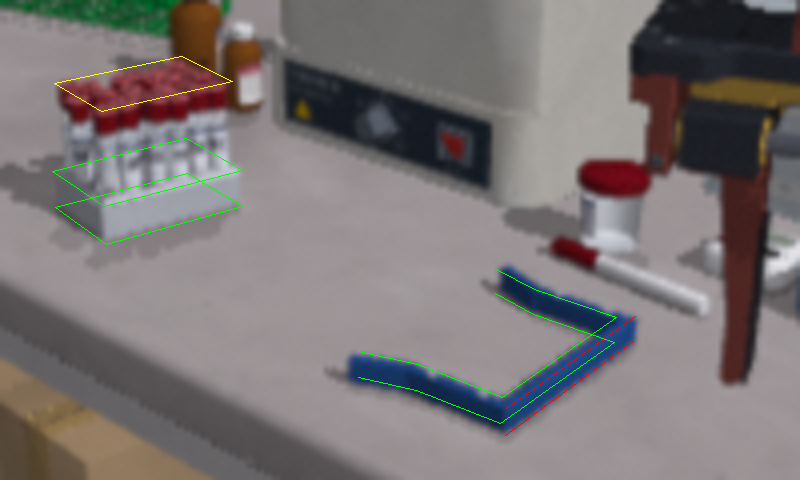

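View pics/o2.png

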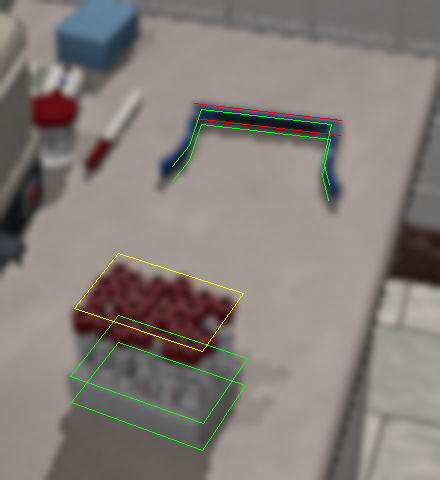

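The overlays fit to within about 1 px. Next I'll locate the bystanders beside the path.

```bash
python3 - <<'E'
from h import *
f=1.5625
for n,s in (("amber",(270,418)),("small",(292,391)),("forcepsA",(420,485)),("forcepsB",(448,443)),("tape",(369,492)),("centrif bot front-left",(320,360)),("cup",(364,285)),("marker red end",(378,283)),("marker end",(398,257))):
    print(n,"side",ray("side",(s[0]/f,s[1]/f),0).round(3))
for n,s in (("small",(376,261)),("centrif front R",(487,293)),("centrif front L",(392,262)),("cup",(520,314)),("marker red",(499,318)),("marker w",(556,340))):
    print(n,"scene",ray("scene",(s[0]/f,s[1]/f),0).round(3))
E
```

```text
amber side [0.706 0.316 0.   ]
small side [0.694 0.236 0.   ]
forcepsA side [0.384 0.383 0.   ]
forcepsB side [0.359 0.278 0.   ]
tape side [0.465 0.423 0.   ]
centrif bot front-left side [0.674 0.134 0.   ]
cup side [ 0.673 -0.148 -0.   ]
marker red end side [ 0.642 -0.165  0.   ]
marker end side [ 0.627 -0.289 -0.   ]
small scene [0.687 0.222 0.   ]
centrif front R scene [ 0.715 -0.073  0.   ]
centrif front L scene [0.707 0.191 0.   ]
cup scene [ 0.678 -0.177  0.   ]
marker red scene [ 0.637 -0.16   0.   ]
marker w scene [ 0.634 -0.282  0.   ]
```

```bash
python3 -m inch '[[1,1,3,0,0.04],[1,1.1,3.3,0,0.045],[1,1.1,3.3,0,0.045],[1,1.1,3.3,0,0.045],[1,1.1,3.3,0,0.045],[1,1.1,3.3,0,0.045],[1,1.1,3.3,0,0.045],[1,1.1,3.3,0,0.045]]'; python3 -m inch '[[1,1.1,3.3,0,0.045],[1,1.1,3.3,0,0.045],[1,1.1,3.3,0,0.045],[1,1.1,3.3,0,0.045],[1,1.1,3.3,0,0.045],[1,1.1,3.3,0,0.045],[1,1.1,3.3,0,0.045],[1,1.1,3.3,0,0.045]]'; python3 -m inch '[[1,1.1,3.3,0,0.045],[1,1.1,3.3,0,0.045],[1,1.1,3.3,0,0.045],[1,1.1,3.3,0,0.045],[1,1.1,3.3,0,0.04],[1,1.1,3.3,0,0.02],[1,1.2,2.5,0,0],[1,0,0,0,0]]'
```

```text
t: 1.05
tcp_pos: [0.3224, -0.3167, 0.2227]
eef_rot: [[0.737, 0.676, 0.0], [0.676, -0.737, -0.0], [0.0, 0.0, -1.0]]
wrist_force: [-0.8, 0.3, 0.1]
grip_width: 0.0878
t: 1.85
tcp_pos: [0.4105, -0.0526, 0.2229]
eef_rot: [[0.451, 0.892, 0.001], [0.892, -0.451, -0.0], [0.0, 0.001, -1.0]]
wrist_force: [0.0, 0.5, 0.4]
grip_width: 0.0876
t: 2.65
tcp_pos: [0.4895, 0.1716, 0.2228]
eef_rot: [[0.225, 0.974, 0.001], [0.974, -0.225, 0.001], [0.001, 0.001, -1.0]]
wrist_force: [-0.1, -0.2, -1.1]
grip_width: 0.0877
```

```bash
python3 -m inch '[[1,0.8,2,0,0.02],[1,0.8,2,0,0.025],[1,0,0,0,0],[1,0,0,0,0]]'; python3 - <<'E'
from h import *
s=state(); np.save("ws.npy",np.r_[s["tcp_pos"],s["eef_rot"].ravel()]); print(s["tcp_pos"])
w=grab_frame("wrist"); cv2.imwrite("pics/w1.png",cv2.resize(w,(800,600),interpolation=cv2.INTER_CUBIC))
E
```

```text
t: 3.05
tcp_pos: [0.5036, 0.2082, 0.2224]
eef_rot: [[0.184, 0.983, -0.001], [0.983, -0.184, -0.001], [-0.001, -0.001, -1.0]]
wrist_force: [-0.3, -0.2, -0.2]
grip_width: 0.0877
[0.5036057  0.20818026 0.22236716]
```

View pics/w1.png

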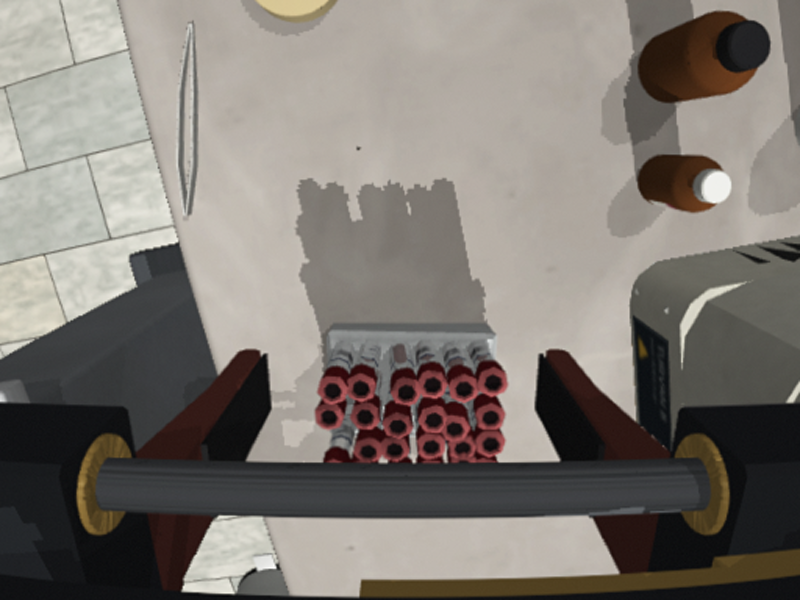

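The wrist view shows the rack's rear face: its top edge runs from (330,333) to (494,333), level with the jaws. The bottles sit well to the right.

```bash
cat >> h.py <<'E'
def wray(uv,z,tcp,R):
    m=camera_model("wrist"); p=cv2.undistortPoints(np.array([[uv]],float),m["camera_matrix"],m["D"])[0,0]
    Tc=m["T_tool_cam"]; c=tcp+R@Tc[:3,3]; d=R@Tc[:3,:3]@np.array([p[0],p[1],1]); return c+d*(z-c[2])/d[2]
E
python3 - <<'E'
from h import *
q=np.load("ws.npy"); t=q[:3]; R=q[3:].reshape(3,3); f=1.5625
for uv,z in (((330,333),.03),((494,333),.03),((328,324),0.),((492,323),0.)): print(uv,wray((uv[0]/f,uv[1]/f),z,t,R).round(4))
w=cv2.imread("pics/w1.png"); cv2.imwrite("pics/w1c.png",cv2.resize(w[290:420,280:540],None,fx=3,fy=3,interpolation=cv2.INTER_CUBIC))
E
```

```text
(330, 333) [0.4466 0.1692 0.03  ]
(494, 333) [0.5586 0.148  0.03  ]
(328, 324) [0.4405 0.1671 0.    ]
(492, 323) [0.5616 0.1451 0.    ]
```

View pics/w1c.png

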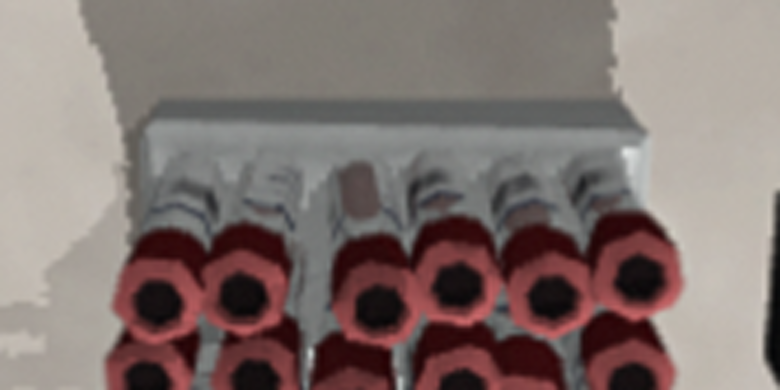

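```bash
python3 - <<'E'
from h import *
q=np.load("ws.npy"); t=q[:3]; R=q[3:].reshape(3,3); f=1.5625
def go(a,b,z):
    A=wray((a[0]/f,a[1]/f),z,t,R);B=wray((b[0]/f,b[1]/f),z,t,R);print(A.round(4),B.round(4),((A+B)/2).round(4),np.linalg.norm(A-B).round(4),np.arctan2(*(B-A)[1::-1]).round(3))
go((328,331),(495,335),.03); go((331.5,324),(485,325),0.)
E
```

```text
[0.4455 0.1708 0.03  ] [0.5591 0.1465 0.03  ] [0.5023 0.1587 0.03  ] 0.1162 -0.211
[0.4431 0.1666 0.    ] [0.5562 0.1445 0.    ] [0.4997 0.1556 0.    ] 0.1152 -0.193
```

```bash
python3 -m inch '[[1,0.5,0.5,-1,0],[1,0,0,-3,-0.01],[1,0,0,-3,0],[1,0,0,-3,0],[1,0,0,-3,0],[1,0,0,-3,0],[1,0,0,-2,0],[1,0,0,-1,0]]'; python3 -m inch '[[1,0,0,-0.4,0],[1,0,0,0,0],[1,0,0,0,0]]'; python3 - <<'E'
from h import *
s=state(); print(s["tcp_pos"])
b=grab_frame("side"); crop(b,"s2.png",200,100,130,170,3.5)
b=grab_frame("scene"); crop(b,"a2.png",150,90,150,130,4.5)
E
```

```text
t: 3.9
tcp_pos: [0.5078, 0.2129, 0.0303]
eef_rot: [[0.195, 0.981, -0.003], [0.981, -0.195, -0.001], [-0.002, -0.003, -1.0]]
wrist_force: [0.2, 0.0, 0.2]
grip_width: 0.0881
t: 4.2
tcp_pos: [0.5099, 0.2141, 0.0296]
eef_rot: [[0.194, 0.981, 0.002], [0.981, -0.194, 0.001], [0.001, 0.001, -1.0]]
wrist_force: [0.0, 0.6, 0.1]
grip_width: 0.0877
[0.50991759 0.2141392  0.02955519]
```

View pics/s2.png

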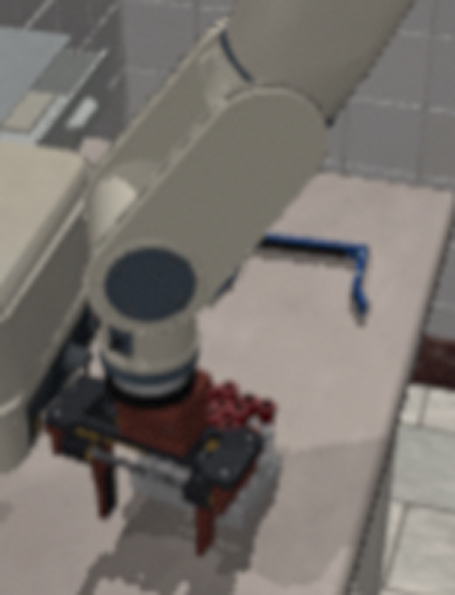

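View pics/a2.png

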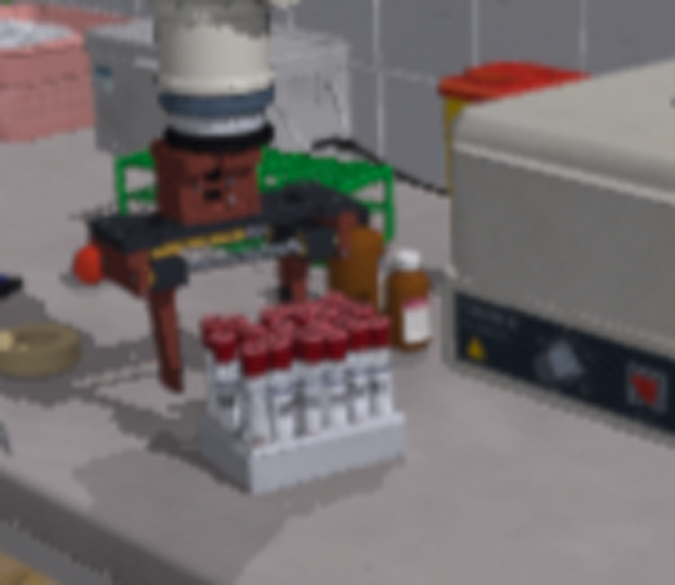

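```bash
python3 -m inch '[[1,-0.2,-1,-0.4,0],[1,-0.2,-1,0,0],[1,-0.2,-1,0,0],[1,-0.1,-0.5,0,0],[1,-0.06,-0.3,0,0],[1,0,0,0,0]]'; python3 -m inch '[[1,-0.06,-0.3,0,0],[1,-0.06,-0.3,0,0],[1,-0.06,-0.3,0,0]]'; python3 -m inch '[[1,-0.06,-0.3,0,0],[1,-0.06,-0.3,0,0],[1,0,0,0,0]]'
```

```text
t: 4.9
tcp_pos: [0.5016, 0.1754, 0.0247]
eef_rot: [[0.195, 0.981, -0.0], [0.981, -0.195, 0.0], [-0.0, -0.0, -1.0]]
wrist_force: [0.1, 0.2, -0.3]
grip_width: 0.0884
t: 5.2
tcp_pos: [0.5004, 0.1677, 0.0248]
eef_rot: [[0.194, 0.981, 0.001], [0.981, -0.194, 0.001], [0.002, 0.001, -1.0]]
wrist_force: [1.3, 4.8, -2.4]
grip_width: 0.0879
t: 5.5
tcp_pos: [0.4992, 0.1614, 0.0248]
eef_rot: [[0.194, 0.981, 0.001], [0.981, -0.194, 0.001], [0.001, 0.001, -1.0]]
wrist_force: [2.1, 3.8, -2.0]
grip_width: 0.0879
```

```bash
python3 - <<'E'
from h import *
s=state(); print(s["moment"],s["wrist_force"])
b=grab_frame("scene"); crop(b,"a3.png",170,110,100,100,6)
w=grab_frame("wrist"); cv2.imwrite("pics/w3.png",cv2.resize(w,(800,600)))
E
```

```text
[ 0.65765623 -0.28726334  0.00561383] [ 2.0957705   3.80342345 -2.0329549 ]
```

View pics/a3.png

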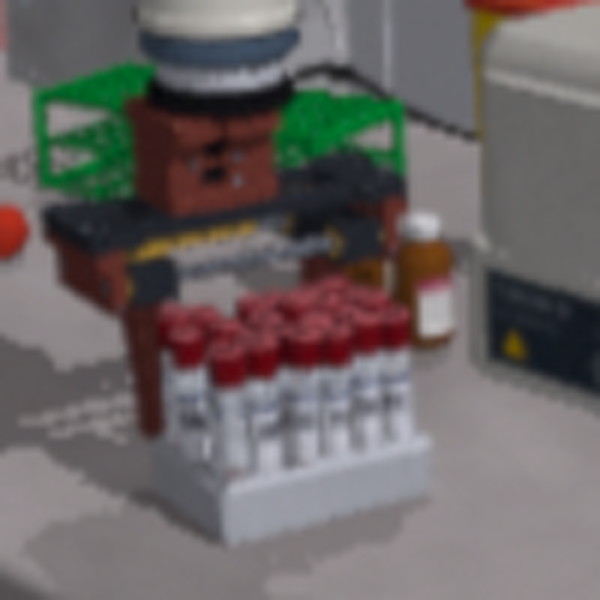

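View pics/w3.png

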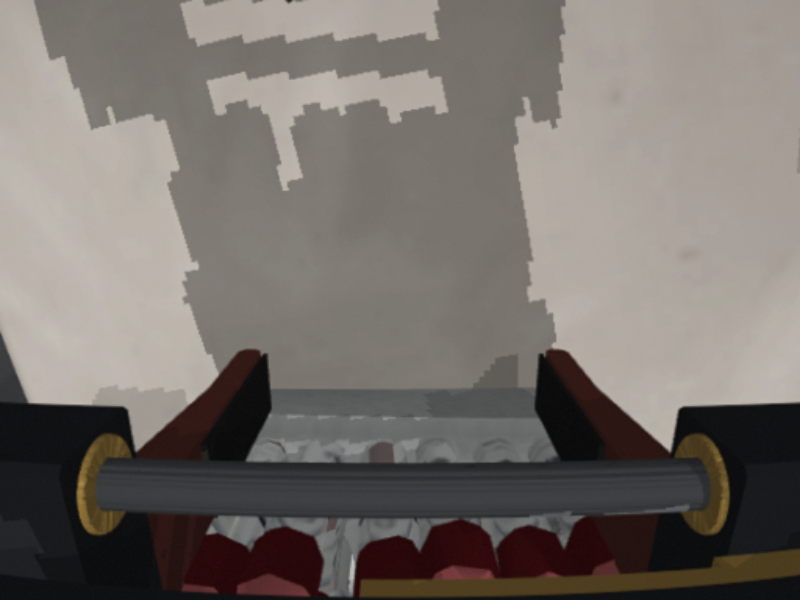

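The rack slides under a steady 4–5 N and stays upright, with both fingertips on the base. I'll hold this heading for about 6 cm, then arc to the dock's heading.

```bash
python3 -m inch '[[1,-0.06,-0.3,0,0],[1,-0.1,-0.5,0,0],[1,-0.1,-0.5,0,0],[1,-0.1,-0.5,0,0],[1,-0.1,-0.5,0,0],[1,-0.1,-0.5,0,0]]'; python3 -m inch '[[1,-0.1,-0.5,0,0],[1,-0.1,-0.5,0,0],[1,-0.1,-0.5,0,0],[1,-0.1,-0.5,0,0],[1,-0.1,-0.5,0,0],[1,-0.1,-0.5,0,0]]';  python3 - <<'E'
from h import *
s=state(); print(s["moment"],s["wrist_force"])
b=grab_frame("scene"); crop(b,"a4.png",170,110,160,130,5)
w=grab_frame("wrist"); cv2.imwrite("pics/w4.png",cv2.resize(w,(800,600)))
E
```

```text
t: 6.2
tcp_pos: [0.4934, 0.1334, 0.0248]
eef_rot: [[0.194, 0.981, 0.001], [0.981, -0.194, 0.001], [0.001, 0.001, -1.0]]
wrist_force: [1.9, 6.1, -1.7]
grip_width: 0.0877
t: 6.8
tcp_pos: [0.4873, 0.1034, 0.0247]
eef_rot: [[0.194, 0.981, 0.001], [0.981, -0.194, 0.001], [0.001, 0.001, -1.0]]
wrist_force: [1.4, 6.2, -2.1]
grip_width: 0.0878
[ 1.06560792 -0.32374075  0.09406419] [ 1.3765807   6.1865189  -2.10705652]
```

View pics/a4.png

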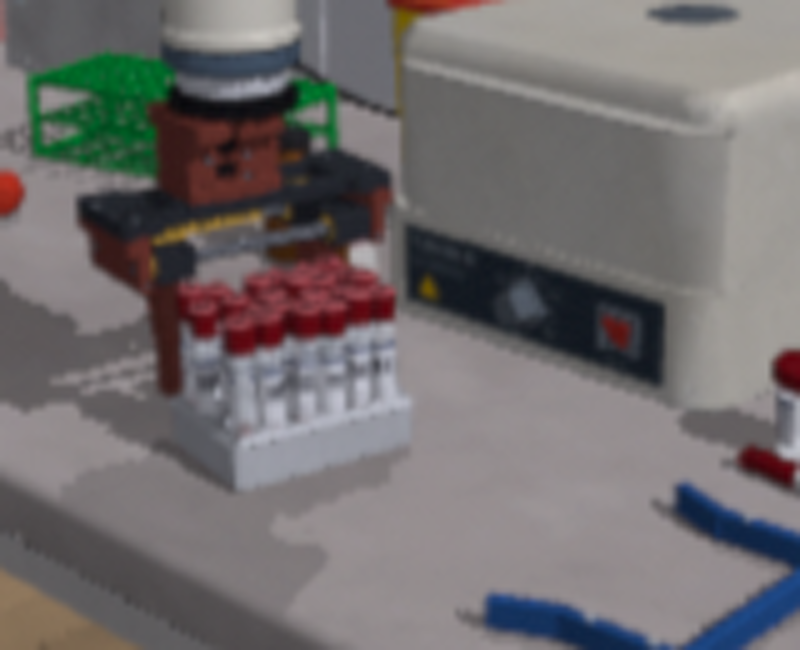

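View pics/w4.png

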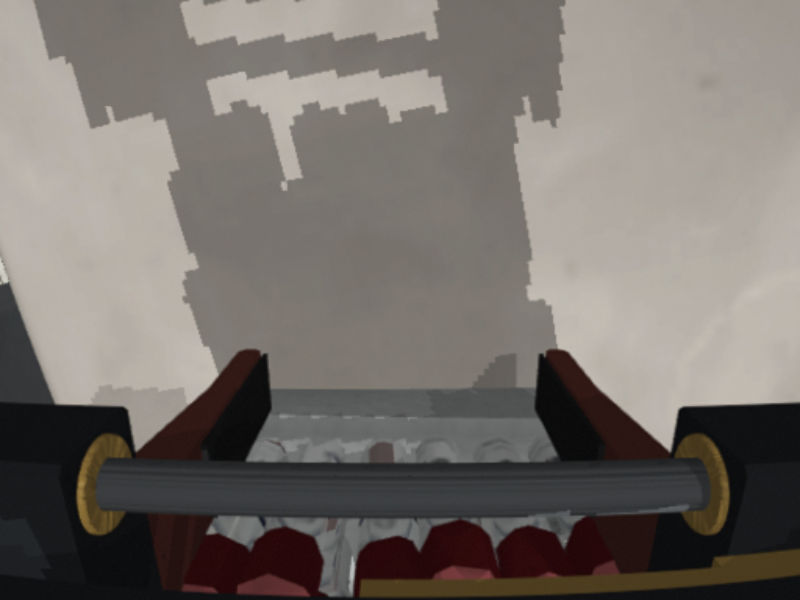

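The wrist view matches the previous one, so the rack hasn't slipped on the fingers. Starting the arc.

```bash
python3 -m inch '[[1,-0.09,-0.5,0,0.008],[1,-0.09,-0.5,0,0.008],[1,-0.08,-0.5,0,0.008],[1,-0.08,-0.5,0,0.008],[1,-0.08,-0.5,0,0.008],[1,-0.08,-0.5,0,0.008],[1,-0.07,-0.5,0,0.008],[1,-0.07,-0.5,0,0.008]]'; python3 -m inch '[[1,-0.06,-0.5,0,0.008],[1,-0.06,-0.5,0,0.008],[1,-0.06,-0.5,0,0.008],[1,-0.05,-0.5,0,0.008],[1,-0.05,-0.5,0,0.008],[1,-0.05,-0.5,0,0.008],[1,-0.04,-0.5,0,0.008],[1,-0.04,-0.5,0,0.008]]';  python3 - <<'E'
from h import *
s=state(); print(s["moment"],s["wrist_force"])
b=grab_frame("scene"); crop(b,"a5.png",180,120,160,130,5)
w=grab_frame("wrist"); cv2.imwrite("pics/w5.png",cv2.resize(w,(800,600)))
E
```

```text
t: 7.7
tcp_pos: [0.4806, 0.0635, 0.0248]
eef_rot: [[0.13, 0.991, -0.0], [0.991, -0.13, 0.001], [0.001, -0.0, -1.0]]
wrist_force: [0.4, 7.9, 0.2]
grip_width: 0.0881
t: 8.5
tcp_pos: [0.4762, 0.0235, 0.0248]
eef_rot: [[0.067, 0.998, -0.001], [0.998, -0.067, 0.001], [0.001, -0.001, -1.0]]
wrist_force: [-0.1, 8.1, 2.5]
grip_width: 0.0876
[ 1.32290688 -0.26336353 -0.03162759] [-0.14235115  8.10101641  2.48036339]
```

View pics/a5.png

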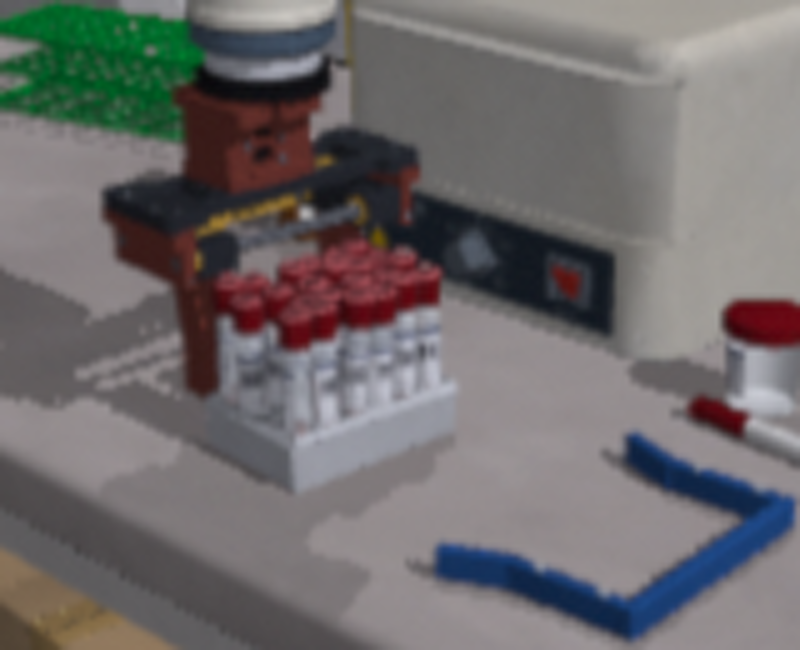

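View pics/w5.png

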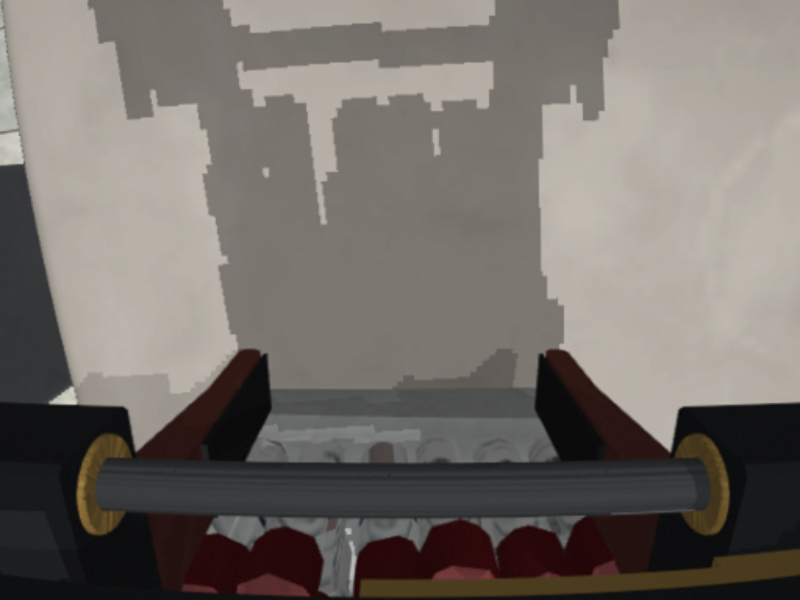

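```bash
python3 -m inch '[[1,-0.04,-0.5,0,0.009],[1,-0.04,-0.5,0,0.009],[1,-0.03,-0.5,0,0.009],[1,-0.03,-0.5,0,0.009],[1,-0.03,-0.5,0,0.009],[1,-0.02,-0.5,0,0.009],[1,-0.01,-0.5,0,0.009],[1,0,-0.5,0,0.009]]'; python3 -m inch '[[1,0,-0.5,0,0.009],[1,0,-0.5,0,0.009],[1,0.01,-0.5,0,0.009],[1,0.01,-0.5,0,0.009]]'; python3 - <<'E'
from h import *
s=state(); print(s["moment"],s["wrist_force"])
b=grab_frame("scene"); cv2.imwrite("pics/raw6.png",b); crop(b,"a6.png",210,140,130,115,6)
b=grab_frame("side"); cv2.imwrite("pics/raw6s.png",b); crop(b,"s6.png",220,130,110,110,5)
E
```

```text
t: 9.4
tcp_pos: [0.4738, -0.0164, 0.0247]
eef_rot: [[-0.005, 1.0, -0.001], [1.0, 0.005, 0.001], [0.001, -0.001, -1.0]]
wrist_force: [-0.1, 8.3, 2.6]
grip_width: 0.0877
t: 9.8
tcp_pos: [0.4739, -0.0363, 0.0247]
eef_rot: [[-0.041, 0.999, -0.002], [0.999, 0.041, 0.001], [0.001, -0.002, -1.0]]
wrist_force: [-1.5, 9.0, 3.7]
grip_width: 0.0878
[ 1.48150551 -0.09585489 -0.06518373] [-1.49178162  8.99956225  3.66415791]
```

View pics/a6.png

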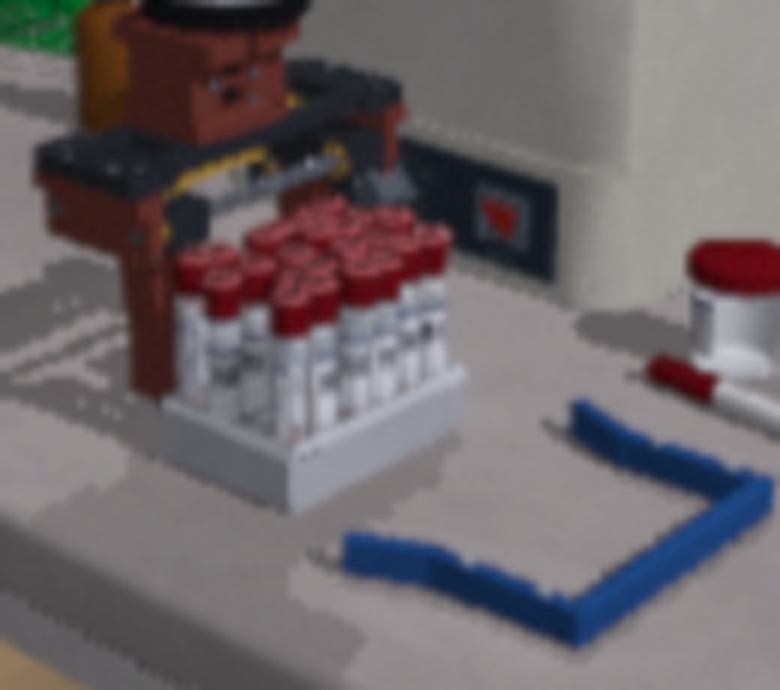

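View pics/s6.png

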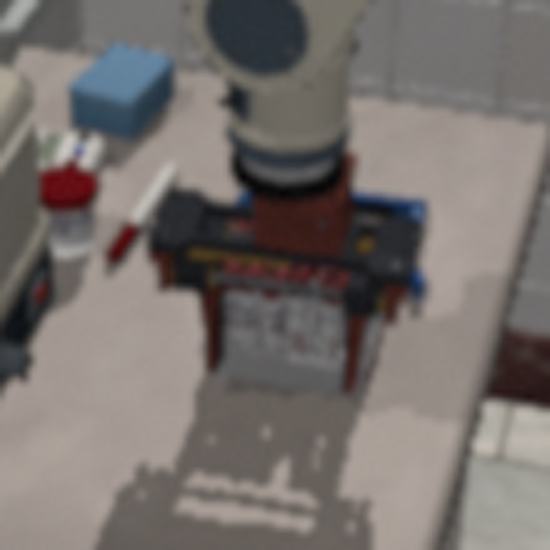

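```bash
cat > m2.py <<'E'
from fit import *
sc=lambda u,v:(210+u/6-.4,140+v/6-.4)
rack={"scene":[((41,-59,0),sc(290,512)),((41,-59,30),sc(290,460)),((-41,-59,0),sc(166,458)),((-41,-59,30),sc(166,402)),((41,59,30),sc(466,370)),((41,59,0),sc(463,422))]}
dock={"scene":[((50.5,-74,0),sc(578,646)),((50.5,-74,18),sc(577,606)),((50.5,74,18),sc(771,478)),((50.5,74,0),sc(768,508)),((41.5,65,18),sc(735,480))],
"side":[((50.5,74,18),(220+263/5.4-.4,150+87/5.4-.4)),((50.5,-74,18),(220+460/5.4-.4,150+110/5.4-.4))]}
R,r=fit(rack,[.475,-.09,-1.53]); print("rack",R.round(4),(R[2]+np.pi/2).round(3),r.round(1).tolist())
D,r=fit(dock,[.4885,-.227,-1.49]); print("dock",D.round(4),(D[2]+np.pi/2).round(3),r.round(1).tolist())
s=state(); h=-s["eef_rot"][:2,0]; print("rack from tcp",(s["tcp_pos"][:2]+.051*h).round(4), np.arctan2(h[0],-h[1]).round(3))
c,sn=np.cos(D[2]),np.sin(D[2]); d=R[:2]-D[:2]; print("rack in dock mm",(1000*np.array([c*d[0]+sn*d[1],-sn*d[0]+c*d[1]])).round(1))
im=cv2.imread("pics/raw6.png");S=6
big=cv2.resize(im[140:255,210:340],None,fx=S,fy=S,interpolation=cv2.INTER_CUBIC)
def line(P,c): cv2.polylines(big,[((proj("scene",P)-[210,140]+.5)*S-.5).round().astype(int)],False,c,1)
for z in (0,30): line(T(R,[(41,59,z),(41,-59,z),(-41,-59,z)]),(0,255,0))
for z in (0,18):
    line(T(D,[(-57,-75,z),(-20,-65,z),(41.5,-65,z),(41.5,65,z),(-20,65,z),(-57,75,z)]),(0,255,0)); line(T(D,[(50.5,-74,z),(50.5,74,z)]),(0,0,255))
cv2.imwrite("pics/o6.png",big)
E
python3 m2.py
```

```text
rack [ 0.4776 -0.0853 -1.5396] 0.031 [[0.4, 0.9], [0.4, -0.9], [-1.3, 0.0], [-1.5, -0.7], [0.3, -0.4], [0.6, 0.8]]
dock [ 0.4889 -0.2253 -1.4883] 0.082 [[-0.5, 0.7], [-0.0, 0.7], [-0.2, -0.9], [-0.2, 0.3], [1.0, -1.0], [-0.5, -0.1], [0.0, -0.2]]
rack from tcp [ 0.476  -0.0879] 0.041
rack in dock mm [-140.5    0.3]
```

View pics/o6.png

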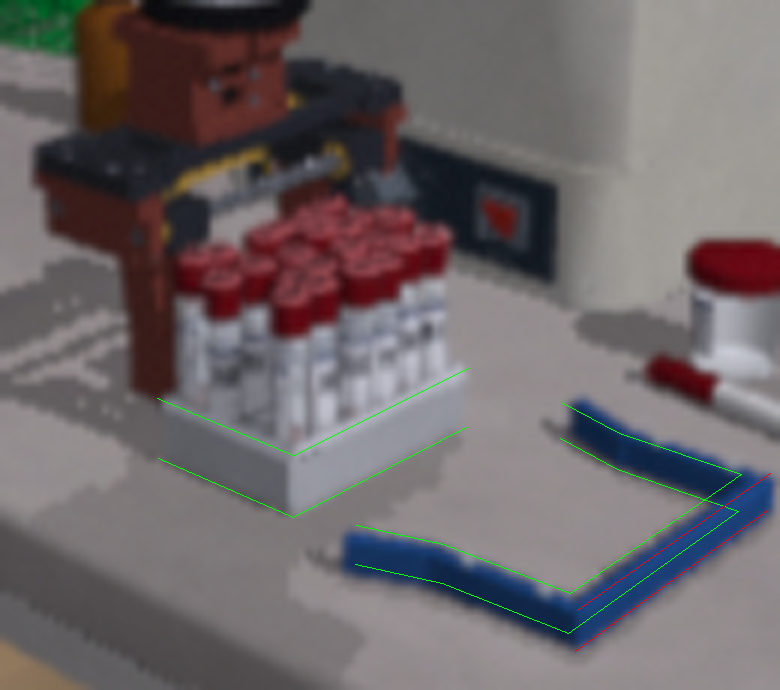

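The rack is 0.3 mm off the dock axis with 140 mm to go, and its heading still needs +0.04 rad.

```bash
python3 -m inch '[[1,0.03,-0.5,0,0.006],[1,0.03,-0.5,0,0.006],[1,0.03,-0.5,0,0.006],[1,0.04,-0.5,0,0.006],[1,0.04,-0.5,0,0.006],[1,0.04,-0.5,0,0.006],[1,0.04,-0.5,0,0.004],[1,0.04,-0.5,0,0]]'; python3 -m inch '[[1,0.04,-0.5,0,0],[1,0.04,-0.5,0,0],[1,0.04,-0.5,0,0],[1,0.04,-0.5,0,0]]'; python3 - <<'E'
from h import *
b=grab_frame("scene"); cv2.imwrite("pics/raw7.png",b); crop(b,"a7.png",220,140,130,115,6)
E
```

```text
t: 10.7
tcp_pos: [0.4766, -0.0761, 0.0247]
eef_rot: [[-0.081, 0.997, -0.002], [0.997, 0.081, 0.001], [0.001, -0.002, -1.0]]
wrist_force: [-1.0, 9.3, 4.7]
grip_width: 0.0878
t: 11.1
tcp_pos: [0.4782, -0.096, 0.0247]
eef_rot: [[-0.081, 0.997, -0.002], [0.997, 0.081, 0.001], [0.002, -0.002, -1.0]]
wrist_force: [-0.8, 10.3, 4.3]
grip_width: 0.0879
```

View pics/a7.png

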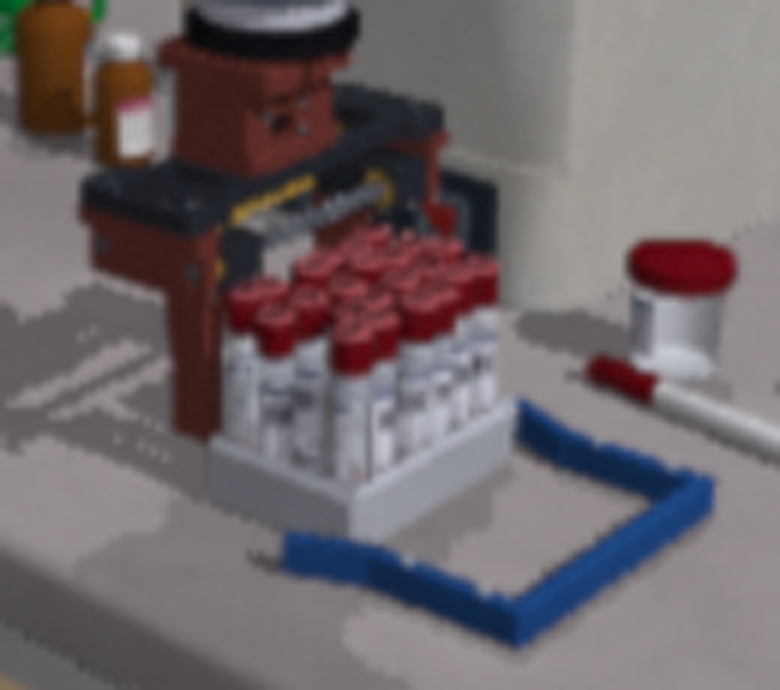

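The rack is entering the mouth centred, upright and square.

```bash
python3 -m inch '[[1,0.04,-0.5,0,0],[1,0.04,-0.5,0,0],[1,0.04,-0.5,0,0],[1,0.04,-0.5,0,0]]';python3 -m inch '[[1,0.04,-0.5,0,0],[1,0.04,-0.5,0,0],[1,0.04,-0.5,0,0],[1,0.04,-0.5,0,0]]'; python3 - <<'E'
from h import *
print(state()["moment"])
b=grab_frame("scene"); cv2.imwrite("pics/raw8.png",b); crop(b,"a8.png",220,140,130,115,6)
E
```

```text
t: 11.55
tcp_pos: [0.4796, -0.1158, 0.0246]
eef_rot: [[-0.081, 0.997, -0.003], [0.997, 0.081, 0.002], [0.002, -0.002, -1.0]]
wrist_force: [-1.4, 12.1, 5.3]
grip_width: 0.088
t: 11.95
tcp_pos: [0.4812, -0.1357, 0.0247]
eef_rot: [[-0.081, 0.997, -0.003], [0.997, 0.081, 0.002], [0.002, -0.003, -1.0]]
wrist_force: [-1.0, 11.0, 5.1]
grip_width: 0.0878
[ 1.92000755 -0.0923638   0.04002369]
```

View pics/a8.png

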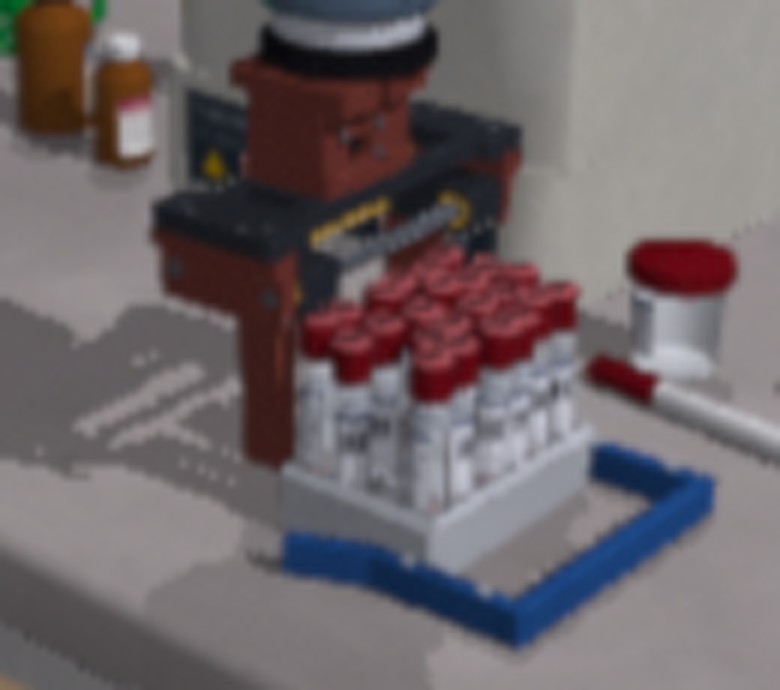

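```bash
python3 -m inch '[[1,0.03,-0.4,0,0],[1,0.03,-0.4,0,0],[1,0.03,-0.4,0,0],[1,0.03,-0.4,0,0],[1,0.03,-0.4,0,0],[1,0.03,-0.4,0,0]]';python3 -m inch '[[1,0.02,-0.3,0,0],[1,0.02,-0.3,0,0]]'; python3 -m inch '[[1,0.02,-0.2,0,0],[1,0.02,-0.2,0,0]]'
```

```text
t: 12.6
tcp_pos: [0.4828, -0.1595, 0.0246]
eef_rot: [[-0.081, 0.997, -0.003], [0.997, 0.081, 0.002], [0.003, -0.003, -1.0]]
wrist_force: [-0.9, 12.0, 7.1]
grip_width: 0.0875
t: 12.8
tcp_pos: [0.4832, -0.1654, 0.0246]
eef_rot: [[-0.081, 0.997, -0.003], [0.997, 0.081, 0.002], [0.003, -0.003, -1.0]]
wrist_force: [-0.6, 11.1, 6.1]
grip_width: 0.0875
t: 13.0
tcp_pos: [0.4835, -0.1693, 0.0246]
eef_rot: [[-0.081, 0.997, -0.003], [0.997, 0.081, 0.002], [0.003, -0.003, -1.0]]
wrist_force: [-1.0, 10.8, 6.9]
grip_width: 0.088
```

```bash
python3 -m inch '[[1,0.01,-0.15,0,0],[1,0.01,-0.15,0,0]]'; python3 - <<'E'
from h import *
b=grab_frame("scene"); cv2.imwrite("pics/raw9.png",b); crop(b,"a9.png",240,150,110,100,7)
E
```

```text
t: 13.2
tcp_pos: [0.4837, -0.1722, 0.0246]
eef_rot: [[-0.081, 0.997, -0.003], [0.997, 0.081, 0.003], [0.003, -0.003, -1.0]]
wrist_force: [-1.7, 12.0, 6.8]
grip_width: 0.0878
```

View pics/a9.png

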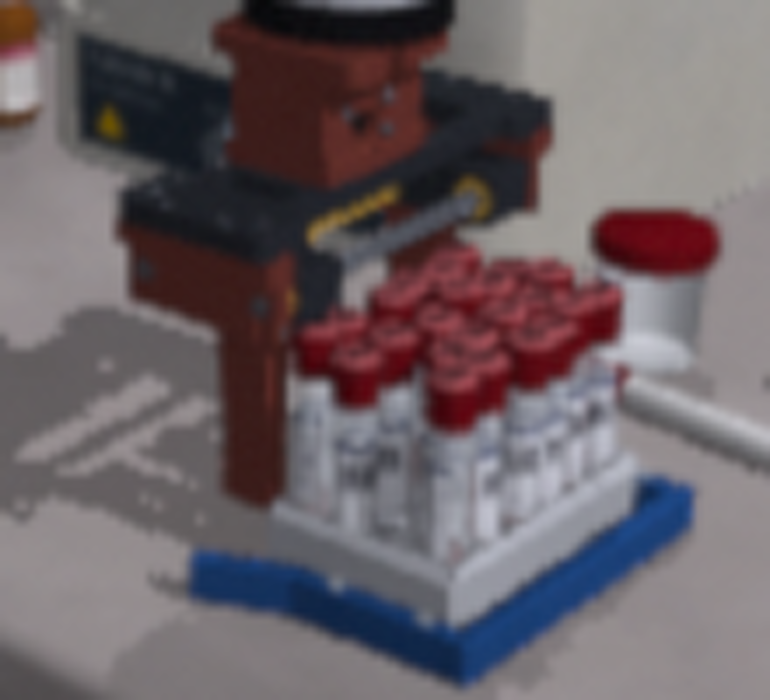

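```bash
for i in 1; do python3 -m inch '[[1,0.01,-0.15,0,0],[1,0.01,-0.15,0,0]]'; done; python3 -m inch '[[1,0.01,-0.15,0,0]]'
```

```text
t: 13.45
tcp_pos: [0.4839, -0.1752, 0.0246]
eef_rot: [[-0.081, 0.997, -0.003], [0.997, 0.081, 0.003], [0.003, -0.003, -1.0]]
wrist_force: [-0.9, 12.2, 7.5]
grip_width: 0.0878
t: 13.55
tcp_pos: [0.484, -0.1766, 0.0246]
eef_rot: [[-0.08, 0.997, -0.003], [0.997, 0.08, 0.003], [0.003, -0.003, -1.0]]
wrist_force: [0.8, 20.1, 8.4]
grip_width: 0.0881
```

```bash
python3 -m inch '[[1,0.01,-0.15,0,0]]'; python3 -m inch '[[1,0.01,-0.1,0,0]]'
```

```text
t: 13.65
tcp_pos: [0.484, -0.1768, 0.0246]
eef_rot: [[-0.079, 0.997, -0.004], [0.997, 0.079, 0.005], [0.005, -0.003, -1.0]]
wrist_force: [3.6, 29.8, 10.6]
grip_width: 0.0877
t: 13.75
tcp_pos: [0.484, -0.1769, 0.0246]
eef_rot: [[-0.079, 0.997, -0.004], [0.997, 0.079, 0.006], [0.006, -0.004, -1.0]]
wrist_force: [3.0, 33.7, 11.7]
grip_width: 0.0879
```

The TCP stalled at y = -0.177 while the force climbed to 34 N, so the rack is on the end stop. Backing off along the dock axis.

```bash
python3 -m inch '[[1,-0.02,0.2,0,0],[1,-0.02,0.2,0,0],[1,-0.02,0.2,0,0],[1,-0.03,0.4,0,0],[1,-0.08,1,0,0],[1,-0.08,1,0,0],[1,-0.16,2,0,0],[1,-0.16,2,0,0]]'; python3 -m inch '[[1,0,2,1,0],[1,0,2,3,0],[1,0,2,4,0],[1,0,2,4,0],[1,0,2,4,0],[1,0,0,2,0],[1,0,0,0,0],[1,0,0,0,0]]'; python3 - <<'E'
from h import *
b=grab_frame("scene"); cv2.imwrite("pics/raw10.png",b); crop(b,"a10.png",240,150,110,100,7)
b=grab_frame("side"); cv2.imwrite("pics/raw10s.png",b); crop(b,"s10.png",225,130,100,90,7)
s=state(); np.save("ws.npy",np.r_[s["tcp_pos"],s["eef_rot"].ravel()]); print(s["wrist_force"])
w=grab_frame("wrist"); cv2.imwrite("pics/w10.png",cv2.resize(w,(800,600),interpolation=cv2.INTER_CUBIC))
E
```

```text
t: 14.55
tcp_pos: [0.4797, -0.11, 0.0246]
eef_rot: [[-0.08, 0.997, -0.0], [0.997, 0.08, 0.0], [0.0, -0.0, -1.0]]
wrist_force: [0.1, 0.3, 0.1]
grip_width: 0.0879
t: 15.35
tcp_pos: [0.4796, -0.0106, 0.2045]
eef_rot: [[-0.081, 0.997, 0.0], [0.997, 0.081, -0.0], [-0.0, 0.0, -1.0]]
wrist_force: [-0.3, -0.7, -0.3]
grip_width: 0.0881
[-0.28544408  0.10852337 -0.27229891]
```

View pics/a10.png

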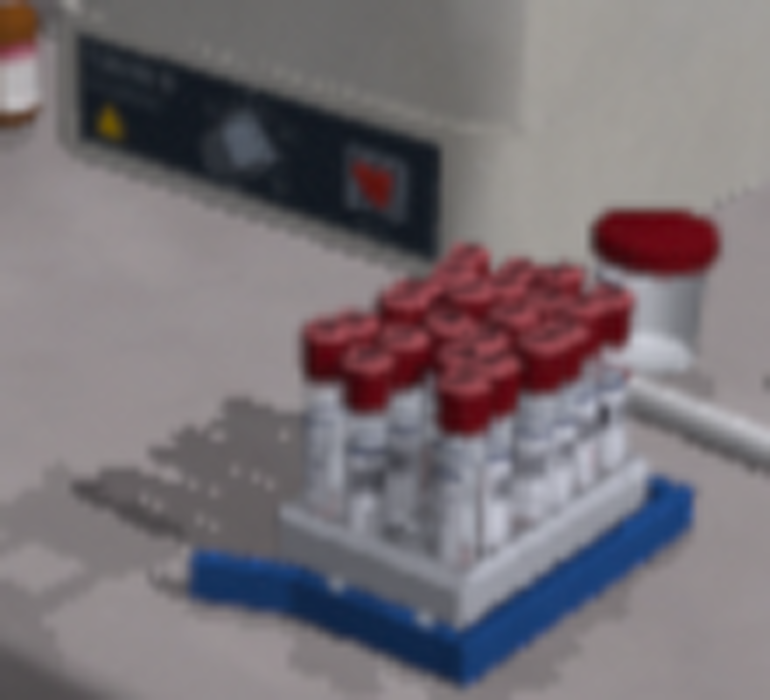

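View pics/s10.png

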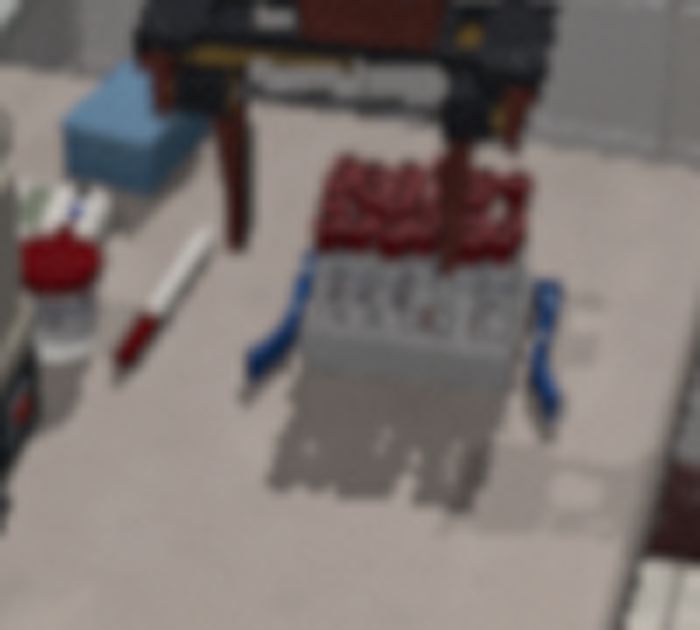

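View pics/w10.png

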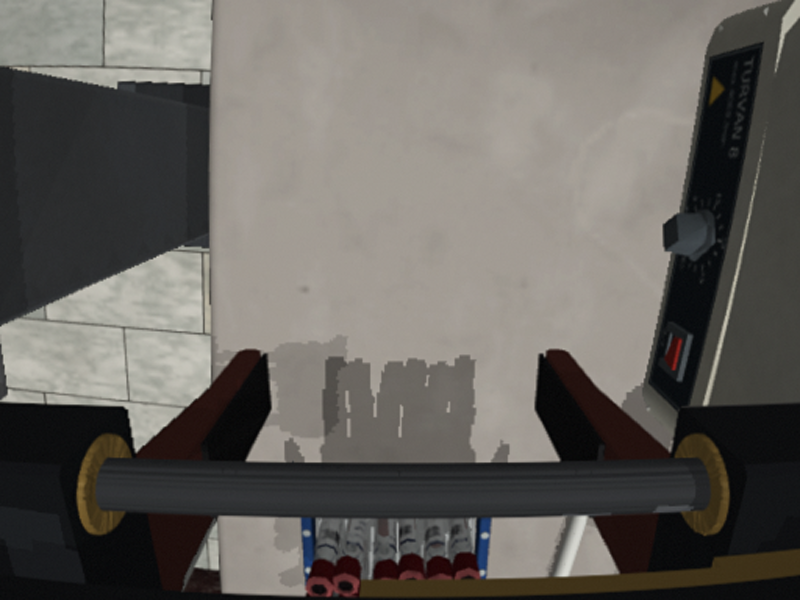

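Scene and side views show the rack inside the rails, upright. For a proper check of the stop contact, I'll carry the wrist camera over the front at safe height.

```bash
python3 -m inch '[[1,0,-2,1,0],[1,0.1,-4,1,0],[1,0.2,-4,0,0],[1,0.3,-4,0,0],[1,0.3,-4,0,0],[1,0.3,-4,0,0],[1,0.3,-4,0,0],[1,0.3,-4,0,0]]'; python3 -m inch '[[1,0.3,-4,0,0],[1,0.2,-3,0,0],[1,0,0,0,0],[1,0,0,0,0]]'; python3 - <<'E'
from h import *
s=state(); np.save("ws.npy",np.r_[s["tcp_pos"],s["eef_rot"].ravel()]); print(s["tcp_pos"])
w=grab_frame("wrist"); cv2.imwrite("pics/raww11.png",w); cv2.imwrite("pics/w11.png",cv2.resize(w,(800,600),interpolation=cv2.INTER_CUBIC))
E
```

```text
t: 16.3
tcp_pos: [0.4971, -0.3127, 0.2228]
eef_rot: [[-0.08, 0.997, -0.002], [0.997, 0.08, 0.002], [0.002, -0.002, -1.0]]
wrist_force: [0.8, -0.0, -0.4]
grip_width: 0.0879
t: 16.7
tcp_pos: [0.502, -0.3811, 0.2227]
eef_rot: [[-0.079, 0.997, -0.002], [0.997, 0.079, 0.002], [0.002, -0.002, -1.0]]
wrist_force: [-0.8, 1.2, 0.2]
grip_width: 0.0877
[ 0.50195118 -0.38107912  0.2227035 ]
```

View pics/w11.png

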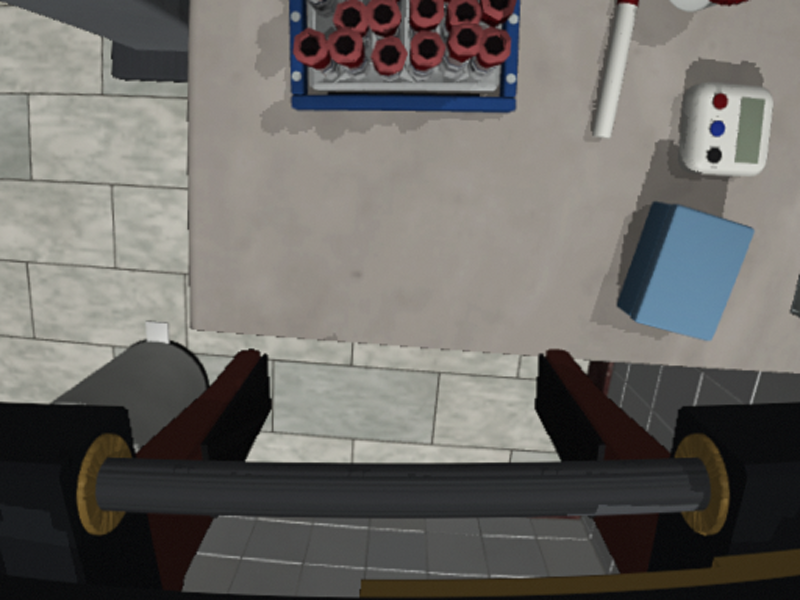

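```bash
python3 -m inch '[[1,0,2,1,0],[1,0,2,1,0],[1,0,1,0,0],[1,0,0,0,0],[1,0,0,0,0]]'; python3 - <<'E'
from h import *
s=state(); np.save("ws.npy",np.r_[s["tcp_pos"],s["eef_rot"].ravel()]); print(s["tcp_pos"])
w=grab_frame("wrist"); crop(w,"w12.png",160,10,190,140,4)
E
```

```text
t: 17.25
tcp_pos: [0.5033, -0.3303, 0.2451]
eef_rot: [[-0.082, 0.997, 0.001], [0.997, 0.082, -0.001], [-0.001, 0.0, -1.0]]
wrist_force: [0.3, 0.7, 0.2]
grip_width: 0.0879
[ 0.50326508 -0.33028172  0.24510632]
```

View pics/w12.png

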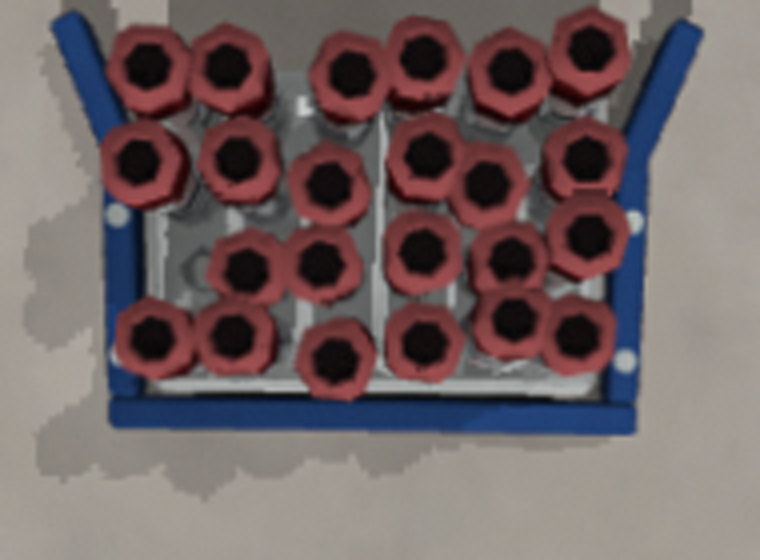

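```bash
python3 - <<'E'
from h import *
q=np.load("ws.npy"); t=q[:3]; R=q[3:].reshape(3,3)
w=grab_frame("wrist"); cv2.imwrite("pics/w13.png",cv2.resize(w[90:125,180:325],None,fx=5.5,fy=11,interpolation=cv2.INTER_CUBIC))
g=lambda u,v,z:wray((160+u/4-.4,10+v/4-.4),z,t,R)
A,B=g(150,391,.03),g(600,397,.03); C,Dd=g(140,398,.018),g(610,405,.018)
n=(Dd-C)[:2]/np.linalg.norm((Dd-C)[:2]); m=np.array([n[1],-n[0]])
print(A,B,C,Dd,"gaps mm",1e3*m@(C-A)[:2],1e3*m@(Dd-B)[:2], "yaw", np.arctan2(*(B-A)[1::-1]),np.arctan2(*(Dd-C)[1::-1]))
E
```

```text
[ 0.43533159 -0.27327503  0.03      ] [ 0.55564985 -0.2651384   0.03      ] [ 0.43060444 -0.2758499   0.018     ] [ 0.56047076 -0.26726775  0.018     ] gaps mm 2.257560271045836 2.4426123073275434 yaw 0.06752309816651582 0.06598858127816432
```

View pics/w13.png

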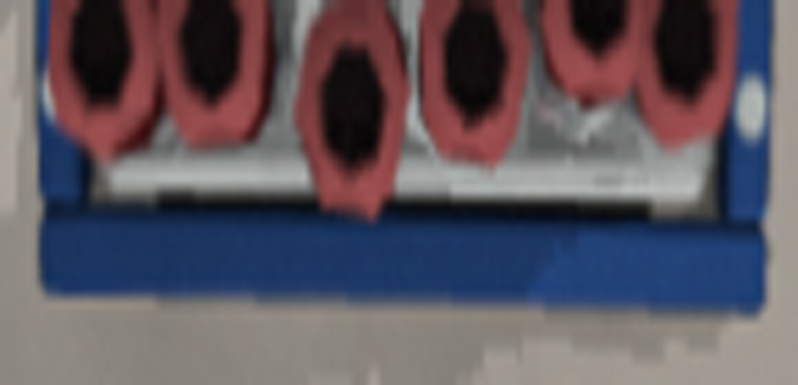

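The rack's front edge is parallel to the stop within 0.002 rad. The dark strip between them ends short of the rack's width. It is the black pad on the stop's inner face, already visible in the first side crop at about (290–440, 110), so it isn't an open gap. The arm is clear, so I'm handing in.

```bash
python3 - <<'E'
from workcell import sign_off,state
print(state()["t"],state()["wrist_force"]); print(sign_off())
E
```

```text
17.35 [ 0.87753158  1.00506098 -0.01866969]
the job is handed in; nothing more can be done
None
```

The rack is in the blue dock against the end stop, square and upright, and I handed the job in at 17.4 s.

**Push:** I pushed with both open fingertips on the foam base, with the fingertip ends about 25 mm above the bench. The gripper stayed upright, because the moves allow no lean. At that height its body passed just over the caps. Speed was 5 cm/s or less, along an arc into the dock.

**Forces:** The push took about 4–12 N, slightly above the 3–9 N you gave. It rose to 34 N as the rack seated and the tool stalled at y = -0.177 m. I then backed off and lifted clear.

**Last checks:**
- **Square:** the rack's front edge is parallel to the stop within 0.002 rad, and it sits between the rails.
- **Upright:** it stood upright in the scene, side and wrist views.
- **Clear:** the gripper finished about 0.24 m above the bench, reading about 1 N (noise).
- **Bystanders:** nothing touched them and they look unmoved, though I did not measure them again.

**One check that disagreed:** the picture measurement left about 2 mm between the rack's front edge and the stop. I take this to be the black pad on the stop's inner face plus reading error, because the stall showed firm contact. I did not confirm it with a second push.

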